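# Bring the rotator's empty orange arm to the loading position

## Robot

A 6-joint arm with a two-finger parallel gripper is mounted at the origin on a cart in front of the work surface, level with it; the furniture and walls round the work are solid. World frame = base frame: x ahead of the robot, y to its left, z up, the work surface at z = 0. Lengths are in m, angles in rad, forces in N, time in s.
With the tool pointing down it reaches from about 0.25 to 0.725 m from the base axis. Payload 4 kg.
Tool frame: the origin (TCP) lies on the centre line of the jaws, within the pads' length; the fingertips stand 22 mm ahead of it and the grasp point (between the pads) lies 3 mm ahead of it; z points along the fingers, y is the line along which they close (so a half turn about z gives the same grasp; the last joint's range is limited). The gripper opens to 85 mm and grips with 20 to 120 N. Pads are 22 mm wide; open, the fingers measure 114 mm over their backs; the gripper's body (76 mm by 85 mm) begins 54 mm behind the grasp point. The pads swing forward as they close: fully open they stand 13 mm farther back than shut.
Start: joints at [1.251, 0.241, 0.005, 1.335, 0, 1.571], TCP at [0.157, 0.475, 0.253] pointing down, gripper open.
Joint ranges: [-2.72, 2.72], [-1.05, 1.87], [-1.09, 1.28], [-1.99, 2.15], [-1.42, 1.44], [-3.14, 3.14]. Speed limits (rad/s): [2.79, 2.79, 3.14, 3.14, 3.14, 3.14].

## Interface

Orientations are given as a unit quaternion [x, y, z, w].
In Python, from workcell import bot gives the robot as it stands.
- The arm moves only by the shell command python3 -m inch 'ROWS'. ROWS is JSON, one flat list of numbers, 7 for each row, row after row: the shift along the world's x, y, z in mm, then the turn, a rotation vector about the world's x, y, z in rad, then the opening in per cent of the stroke, from 0 (shut) to 100 (fully open). A call has 1 to 8 rows; each row is the pose to reach, as a shift and turn from the pose commanded when the call began; what a row does not reach only later rows make up. A row lasts 1/12 s, in which the tool goes at most 41.7 mm and 7.16 degrees, less where a joint would pass 70% of its speed; a pose out of reach is approached as far as the arm can. A call with a gripper value outside its range is refused whole. The fingers move at their own pace and stop on an object; the grip force is fixed at half the most. Time passes only in rows, so rows that repeat a pose let the fingers close. It gives the time, the measured TCP pose, the force, the opening and the grip force at its end, in the units of the state.
- bot.get_obs(): the state, without advancing time (a new reading comes with each control period).
- bot.camera(name): name is "side" or "top"; returns the picture (480x640x3 uint8, blue, green, red); there is no depth.
- bot.camera_info(name): a dict with "intrinsics" (3x3 intrinsics, pixels), "camera_from_world" (4x4, takes a point from world to camera coordinates). Camera axes: x right, y down, z forward; pixel columns grow to the right and rows downward; lengths in m; the calibration is good to about 2 mm. A picture is of the moment at which its call begins. camera_info takes no time and is no camera call.
- bot.job_done(): hands the job in; it is judged then, once.
Trained networks look in the newest picture that a camera, given by its name, has taken for a name from the list of things; names that differ only in an ending like _2 or _b are one class to them, and where a whole thing is asked for, a point or a joint stands for the part that bears it (a point fixed in the world has none). Each returns a list of dicts, best first, with "confidence" (0 to 1); they miss things now and then, are a little off and sometimes report something else, mostly with a low value. They report only what shows in the picture. A call takes as long as a camera call.
- bot.silhouettes(camera, target): "mask" (480x640 bool, what is visible of it) and "uv" ([column, row] in pixels, amid what is visible of it).
- bot.spot_point(camera, target): "uv" ([column, row] in pixels: a listed point, or the origin of a listed thing).
The state is a dict: "clock": time; "joint_pos": joint angles; "joint_vel": joint speeds; "tau": joint torques, N m; "eef_pos": TCP position; "tool_rot": TCP orientation; "ft_force": force on the tool from outside, world axes, zero at the start; "ft_torque": the same for the moment, N m; "grip_width": finger opening in m; "grasp_force": force on a finger pad.
Only numpy, scipy, OpenCV 4.12 (cv2) and the standard library are available. Lean on these libraries where they do the work, as an engineer would, in place of code of your own. Each camera call takes 0.05 s, during which the arm holds its last target. There are 200 camera calls.

## Task

The tube rotator is switched off and its six-armed wheel has stopped with the empty orange arm pointing sideways or down. With the fingertips, push one arm after another to turn the wheel gently by hand until the orange arm points straight up, ready to be loaded, then leave it at rest there and take the hand away. Grip and lift nothing, leave the rotator standing where it is, and do not disturb the glassware and the other things beside it.

Things in the scene. Friction and masses are not known exactly. Their poses are not given: they have to be found in the camera images.
- rotator: Tube rotator: white bench device, 2.4 kg, loose on rubber feet. Origin: centre of its underside; z up; its front (wheel side) looks along its own -x, its own +y is the left hand of someone facing the front. Base plate 170 (x) by 180 (y) mm, top at 18 mm. The motor housing behind the wheel spans x = 10 to 80 mm, y = -42 to 42 mm, up to 192 mm high.
- hub (a point): Centre of the wheel on its level axle (along the rotator's x), 155 mm above the worktop, 35 mm in front (-x) of the rotator's origin, in the middle plane of the arms; axes as the rotator's. Clips at 46 to 60 mm radius stand 17 mm out in front of that plane; three other arms carry a small fixed vial (12 mm wide, 36 to 70 mm radius, to 20 mm out).
- orange_tip (a point): Outer end of the orange arm, in the arms' middle plane; its z axis points outward along that arm. Six straight arms, 60 degrees apart, no rim: each ends 125 mm from the hub; the outer 40 mm is a grip 16 mm wide (in the wheel's plane), 14 mm thick; the inner part 12 by 10 mm. One is orange, the others metal with blue ends. Open between arms: fingers can enter from above.
- wheel (a joint): Turn of the wheel, rad: 0 or a whole turn (2 pi) when the orange arm points straight up; grows clockwise as seen by someone facing the front (the upper arm goes to the rotator's own -y). Turns both ways without end stops in use (limits 12 rad), stiff enough (0.07 N m, about 1 N at an arm's end) to stay where it is left.
- bottle: Bystander: white-clear reagent bottle, 60 mm across, 149 mm high, standing loose. Origin at the centre of its underside, z up.
- beaker: Bystander: clear beaker, 71 mm across, 92 mm high, standing loose. Origin at the centre of its underside, z up.
- film_roll: Bystander: white roll of sealing film on end, 62 mm across, 50 mm high. Origin at the centre of its underside, z up.
- dropper: Bystander: white dropper bottle, 70 mm across, 192 mm high, standing loose. Origin at the centre of its underside, z up.

How it is judged:
At the end, for the whole second after the job is handed in: The orange arm points straight up within 0.09 rad (5 degrees), the wheel is at rest, the rotator stands level within 20 mm of where it stood, and the four bystanders stand upright within 20 mm of where they stood (angle between orange_tip's own z axis and vertical below 0.09 rad and velocity of joint wheel between -0.05 and 0.05 rad/s and distance of each of rotator, bottle, beaker, film_roll, dropper from where it was at the start of the episode below 0.02 m and angle between rotator's own z axis and vertical below 0.03 rad and angle between each of bottle, beaker, film_roll, dropper's own z axis and vertical below 0.25 rad); the robot touches nothing.
It fails at once if the rotator is shoved more than 20 mm, lifted or tipped (distance of rotator from where it was at the start of the episode above 0.02 m or angle between rotator's own z axis and vertical above 0.12 rad).
It fails at once if the wheel is spun fast (over 5 rad/s) (velocity of joint wheel above 5 rad/s or velocity of joint wheel below -5 rad/s).
It fails at once if the wheel or the rotator is gripped or pushed hard (over 25 N) (contact force between the fingers and rotator above 25 N).
It fails at once if a bystander (bottle, beaker, film roll, dropper bottle) is moved more than 20 mm, lifted or tipped ((distance of bottle from where it was at the start of the episode above 0.02 m or angle between bottle's own z axis and vertical above 0.25 rad) or (distance of beaker from where it was at the start of the episode above 0.02 m or angle between beaker's own z axis and vertical above 0.25 rad) or (distance of film_roll from where it was at the start of the episode above 0.02 m or angle between film_roll's own z axis and vertical above 0.25 rad) or (distance of dropper from where it was at the start of the episode above 0.02 m or angle between dropper's own z axis and vertical above 0.25 rad)).
It also fails if it takes over 67 s, if anything falls off the work surface, if the arm or the gripper's body presses on something with over 40 N, if the wrist force passes 120 N, or if a joint passes its speed limit or range.

## Working session

There is one attempt and no reset: what is moved stays moved. The work goes in short steps, Python scripts to look and compute and a shell command to move; the robot and the scene stay as the last step left them, time stands still between calls to the robot, and variables do not carry over. Pictures are saved under pics/ and viewed, at most 10 in all, crops included, and the job is handed in when it is done.

```bash
mkdir -p pics; cat > h.py <<'E'
import numpy as np, cv2
from workcell import bot
def P(c):
    i=bot.camera_info(c); return np.array(i["intrinsics"])@np.array(i["camera_from_world"])[:3]
def tri(a,b):
    r=[]
    for c,uv in(("side",a),("top",b)):
        p=P(c); r+=[uv[0]*p[2]-p[0],uv[1]*p[2]-p[1]]
    r=np.array(r); X=np.linalg.lstsq(r[:,:3],-r[:,3],rcond=None)[0]; return X
def onz(c,uv,z):
    p=P(c); r=np.array([uv[0]*p[2]-p[0],uv[1]*p[2]-p[1]])
    return np.linalg.solve(r[:,:2],-r[:,3]-r[:,2]*z)
def pr(c,X):
    q=P(c)@np.append(X,1); return q[:2]/q[2]
E
python3 - <<'E'
from h import *
for c in("side","top"):
    cv2.imwrite(f"pics/{c}0.png",bot.camera(c))
    i=bot.camera_info(c); M=np.array(i["camera_from_world"]); print(c,"pos",-M[:3,:3].T@M[:3,3],"fwd",M[2,:3])
D={}
for n in["rotator","hub","orange_tip","bottle","beaker","film_roll","dropper"]:
    for c in("side","top"):
        d=bot.spot_point(c,n); D[n,c]=d[0]["uv"] if d else None
        print(n,c,[(np.round(x["uv"]),round(x["confidence"],2)) for x in d[:2]])
    if D[n,"side"] is not None and D[n,"top"] is not None: print("  tri",tri(D[n,"side"],D[n,"top"]).round(3))
    if D[n,"top"] is not None: print("  z0",onz("top",D[n,"top"],0.155 if n=="hub" else 0).round(3))
E
```

```text
side pos [0.42404271 0.7919723  0.84738362] fwd [ 0.10957448 -0.7500907  -0.65219428]
top pos [0.38037292 0.01932083 1.51391133] fwd [ 0.12172875 -0.01416459 -0.99246233]
rotator side [(array([316., 287.]), 0.89)]
rotator top [(array([342., 249.]), 0.85)]
  tri [ 0.531 -0.05  -0.004]
  z0 [ 0.53 -0.05]
hub side [(array([330., 236.]), 0.68)]
hub top [(array([341., 258.]), 0.74)]
  tri [ 0.498 -0.041  0.159]
  z0 [ 0.492 -0.042]
orange_tip side [(array([322., 290.]), 0.76)]
orange_tip top [(array([317., 257.]), 0.64), (array([422., 226.]), 0.32)]
  tri [0.504 0.023 0.063]
  z0 [0.506 0.023]
bottle side []
bottle top [(array([422., 228.]), 0.93)]
  z0 [ 0.599 -0.28 ]
beaker side [(array([357., 226.]), 0.65)]
beaker top [(array([427., 282.]), 0.59)]
  tri [ 0.45  -0.298 -0.009]
  z0 [ 0.443 -0.296]
film_roll side [(array([329., 435.]), 0.63)]
film_roll top [(array([218., 270.]), 0.76)]
  tri [ 0.459  0.304 -0.011]
  z0 [0.462 0.302]
dropper side [(array([226., 428.]), 0.61)]
dropper top [(array([211., 211.]), 0.82)]
  tri [0.634 0.33  0.007]
  z0 [0.633 0.331]
```

View pics/side0.png

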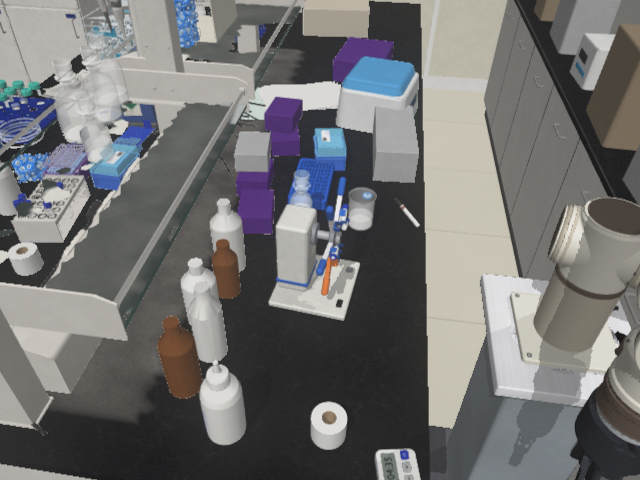

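View pics/top0.png

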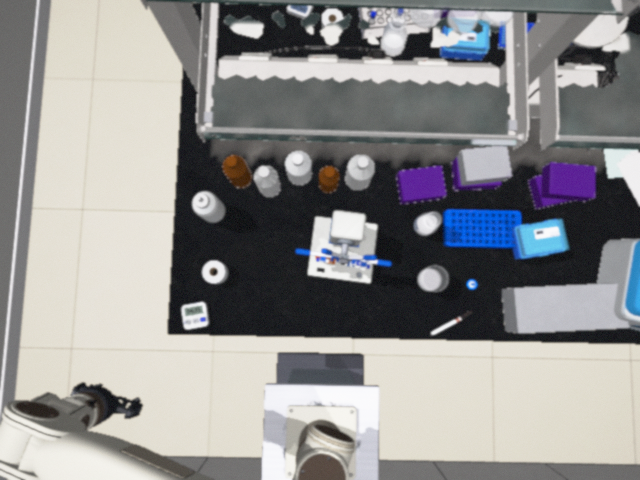

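The side picture shows the rotator at about (315,250), with the orange arm hanging down-left at about (327,275), and the beaker behind it at (360,210). The top picture shows the wheel edge-on with blue tips at (302,252) and (388,263). The film roll (214,271) and dropper (208,207) are well to the left.

```bash
python3 - <<'E'
from h import *
from scipy.spatial.transform import Rotation as R
o=bot.get_obs(); print(o["eef_pos"],R.from_quat(o["tool_rot"]).as_matrix().round(3),o["grip_width"])
a=onz("top",(300,251.5),.166);b=onz("top",(390,263.5),.144);print(a,b,np.linalg.norm(a-b),(a+b)/2)
u=a-b;yaw=np.arctan2(-u[0],u[1]);print("yaw",np.degrees(yaw))
hub=np.append((a+b)/2,.155); fx=np.array([np.cos(yaw),np.sin(yaw),0]);ry=np.array([-np.sin(yaw),np.cos(yaw),0])
# orange angle fit in side view
for n in range(-180,180,15):pass
im=bot.camera("side");hsv=cv2.cvtColor(im,cv2.COLOR_BGR2HSV)
m=cv2.inRange(hsv,(3,150,120),(18,255,255));m[:230]=0;m[310:]=0;m[:,:310]=0;m[:,345:]=0
v,w=np.nonzero(m);print("orange",len(v),w.min(),w.max(),v.min(),v.max())
best=[]
for t in np.arange(-180,180,1):
    d=-np.sin(np.radians(t))*ry+np.cos(np.radians(t))*np.array([0,0,1])
    c=pr("side",hub+d*.105);best.append((np.hypot(*(pr("side",hub+d*.125)-np.array([322,290]))),t))
print(sorted(best)[:3],pr("side",hub))
c=cv2.resize(im[160:330,240:420],None,fx=4,fy=4*.85)
def q(X):
    p=pr("side",X);return int((p[0]-240)*4),int((p[1]-160)*3.4)
t0=sorted(best)[0][1]
for k in range(6):
    t=np.radians(t0+60*k);cv2.line(c,q(hub),q(hub+.125*(-np.sin(t)*ry+np.array([0,0,np.cos(t)]))),(0,255,0),1)
cv2.imwrite("pics/s1.png",c)
E
```

```text
[0.15719759 0.47466485 0.25333782] [[-0.949  0.314  0.   ]
 [ 0.314  0.949  0.   ]
 [ 0.     0.    -1.   ]] 0.08564776304846995
[0.50560625 0.06501174] [ 0.48183974 -0.16872403] 0.2349409633593784 [ 0.493723   -0.05185615]
yaw -5.805944069174731
orange 196 322 337 258 294
[(np.float64(0.5364551318151611), np.int64(-115)), (np.float64(0.6321305821926472), np.int64(-114)), (np.float64(0.6845845599321623), np.int64(-116))] [334.93337926 234.84983698]
```

View pics/s1.png

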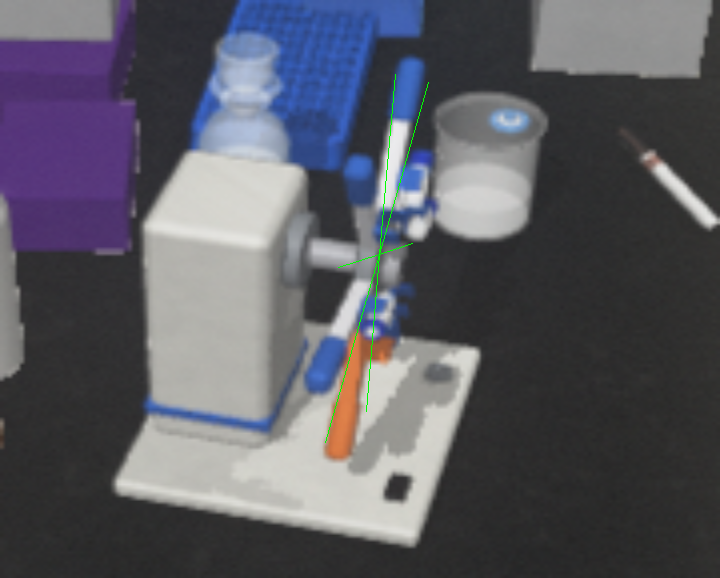

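```bash
python3 - <<'E'
from h import *
from scipy.optimize import least_squares
S=np.array([(342,180.6),(320.3,270.5),(329.5,206.5)]);T=np.array([(301,251.5),(389,263.5)]);O=np.array((324.3,293))
def tips(p):
    ry=np.array([-np.sin(p[2]),np.cos(p[2]),0])
    h=np.array([p[0],p[1],.155]); return [h+.122*(-np.sin(p[3]+k*np.pi/3)*ry+np.array([0,0,np.cos(p[3]+k*np.pi/3)])) for k in range(6)]
def f(p):
    t=tips(p);s=np.array([pr("side",x) for x in t]);u=np.array([pr("top",x) for x in t])
    r=[s[0]-O]+[min((a-b for a in s[1:]),key=np.linalg.norm) for b in S]
    # extremes of top view
    r+=[u[u[:,0].argmin()]-T[0],u[u[:,0].argmax()]-T[1]]
    return np.ravel(r)
for t0 in range(-180,0,10):
    q=least_squares(f,[.495,-.05,-.1,np.radians(t0)]);print(t0,q.cost.round(1),q.x[:2].round(3),np.degrees(q.x[2:]).round(1))
best=q
q=least_squares(f,[.495,-.05,-.1,np.radians(-145)]);print(f(q.x).round(1),[pr("side",x).round() for x in tips(q.x)])
E
```

```text
-180 555.9 [ 0.502 -0.044] [  -7.1 -176. ]
-170 15.3 [ 0.496 -0.048] [  -5.7 -144.4]
-160 15.3 [ 0.496 -0.048] [  -5.7 -144.4]
-150 15.3 [ 0.496 -0.048] [  -5.7 -144.4]
-140 15.3 [ 0.496 -0.048] [  -5.7 -144.4]Traceback (most recent call last):
  File "<stdin>", line 14, in <module>
    return func(*args, **kwargs)
    vector_fun = VectorFunction(
        fun_wrapped,
    ...<6 lines>...
        workers=workers
    )
    self.J, dct = approx_derivative(
                  ~~~~~~~~~~~~~~~~~^
        self.fun_wrapped, self.x, f0=self.f, **finite_diff_options
        ^^^^^^^^^^^^^^^^^^^^^^^^^^^^^^^^^^^^^^^^^^^^^^^^^^^^^^^^^^
    )
    ^
    J, _nfev = _dense_difference(fun_wrapped, x0, f0, h,
               ~~~~~~~~~~~~~~~~~^^^^^^^^^^^^^^^^^^^^^^^^
                             use_one_sided, method,
                             ^^^^^^^^^^^^^^^^^^^^^^
                             mf)
                             ^^^
    df = [f_eval - f0 for f_eval in f_evals]
                                    ^^^^^^^
    f = np.atleast_1d(self.fun(x, *self.args, **self.kwargs))
                      ~~~~~~~~^^^^^^^^^^^^^^^^^^^^^^^^^^^^^^
    return np.atleast_1d(self.fun(x))
                         ~~~~~~~~^^^
    return self.f(x, *self.args, **self.kwargs)
           ~~~~~~^^^^^^^^^^^^^^^^^^^^^^^^^^^^^^
  File "<stdin>", line 8, in f
  File "h.py", line 14, in pr
    q=P(c)@np.append(X,1); return q[:2]/q[2]
      ~^^^
  File "h.py", line 4, in P
    i=bot.camera_info(c); return np.array(i["intrinsics"])@np.array(i["camera_from_world"])[:3]
ValueError: time passes only in moves, steps and waits
```

```bash
python3 -m inch '[0,0,40,0,0,0,50, 0,0,80,0,0,0,0, 10,-10,107,0,0,0,0, 40,-40,107,0,0,0,0, 65,-72,107,0,0,0,0, 90,-104,107,0,0,0,0, 115,-136,107,0,0,0,0, 140,-165,107,0,0,0,0]' && python3 -m inch '[25,-32,0,0,0,0.05,0, 50,-64,0,0,0,0.1,0, 75,-96,0,0,0,0.15,0, 100,-128,0,0,0,0.22,0, 130,-160,0,0,0,0.22,0, 158,-192,0,0,0,0.22,0, 185,-226,0,0,0,0.22,0, 208,-266,0,0,0,0.22,0]' && python3 -m inch '[0,0,0,0,0,0,0, 0,0,0,0,0,0,0, 0,0,0,0,0,0,0]'; python3 - <<'E'
from h import *
for c in("side","top"):
    im=bot.camera(c);cv2.imwrite(f"pics/{c}2.png",cv2.resize(im[100:340,200:440],None,fx=2.4,fy=2.4))
E
```

```text
clock: 1.52
eef_pos: [0.2978, 0.3078, 0.3606]
tool_rot: [0.159, 0.987, 0.0, 0.0]
ft_force: [0.8, 0.3, 0.4]
grip_width: -0.0002
grasp_force: 0.0
clock: 2.18
eef_pos: [0.5019, 0.0499, 0.3601]
tool_rot: [0.05, 0.999, 0.0, 0.0]
ft_force: [0.4, 0.9, -0.9]
grip_width: 0.0001
grasp_force: 0.0
clock: 2.43
eef_pos: [0.5003, 0.0514, 0.3601]
tool_rot: [0.05, 0.999, 0.0, -0.0]
ft_force: [0.0, 0.2, -0.3]
grip_width: -0.0001
grasp_force: 0.0
```

View pics/side2.png

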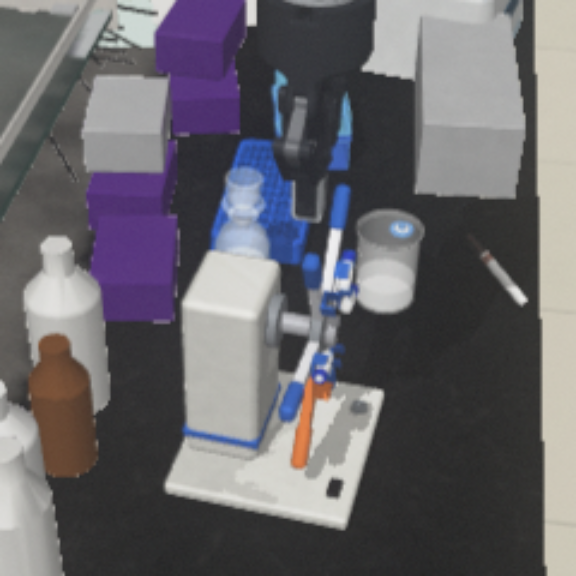

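The fingers hang shut above and left of the wheel. Fingertip is at crop (308,215), and the upper-left blue tip (340,190) lies to its right. I'll descend.

```bash
python3 -m inch '[6,0,-25,0,0,0,0, 6,0,-50,0,0,0,0, 6,0,-75,0,0,0,0, 6,0,-92,0,0,0,0, 6,0,-92,0,0,0,0, 5,-8,-92,0,0,0,0, 4,-16,-92,0,0,0,0, 4,-16,-92,0,0,0,0]'; python3 -m inch '[-1,-8,0,0,0,0,0, -2,-16,0,0,0,0,0, -2,-24,0,0,0,0,0, -3,-32,0,0,0,0,0, -3,-32,0,0,0,0,0]'; python3 - <<'E'
from h import *
for c in("side","top"):
    im=bot.camera(c);cv2.imwrite(f"pics/{c}3.png",cv2.resize(im[130:310,250:430],None,fx=3,fy=3))
a,b=[cv2.imread(f"pics/{c}3.png") for c in("side","top")]
cv2.imwrite("pics/b3.png",cv2.resize(np.hstack([a,b]),(800,400)))
E
```

```text
clock: 3.2
eef_pos: [0.505, 0.0347, 0.2703]
tool_rot: [0.05, 0.999, -0.0, 0.002]
ft_force: [0.2, -0.3, 0.6]
grip_width: 0.0
grasp_force: 0.0
clock: 3.62
eef_pos: [0.5013, 0.0017, 0.2685]
tool_rot: [0.051, 0.999, -0.0, 0.0]
ft_force: [0.4, -0.1, -0.1]
grip_width: 0.0
grasp_force: 0.0
```

View pics/b3.png

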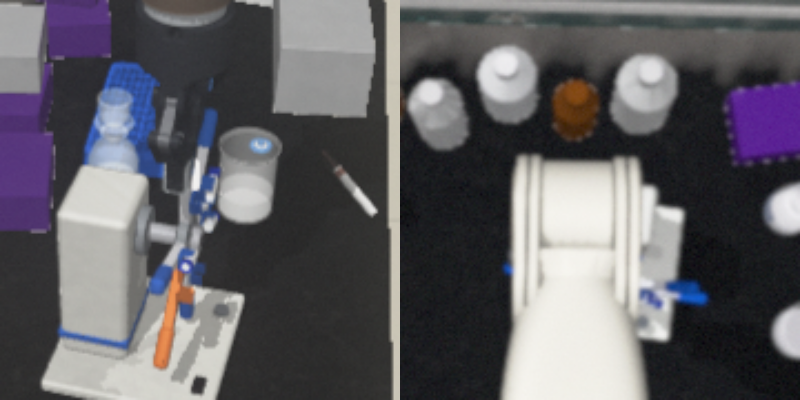

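```bash
python3 - <<'E'
from h import *
T=np.array(bot.get_obs()["eef_pos"]);print(T)
def crop(p): return ((p-np.array([250,130]))*2.222).round()
print("fingertip",crop(pr("side",T-[0,0,.022])),"hub",crop(pr("side",np.array([.496,-.048,.155]))))
hub=np.array([.496,-.048,.155]);ry=np.array([.0993,.995,0])
for t in range(-180,180,20):
    for s in(0,):
        a=np.radians(t);print(t,crop(pr("side",hub+.122*(-np.sin(a)*ry+np.array([0,0,np.cos(a)])))))
print([(crop(d["uv"]),d["confidence"]) for d in bot.spot_point("side","orange_tip")],[(crop(d["uv"]),d["confidence"]) for d in bot.spot_point("side","hub")])
E
```

```text
[0.50135038 0.00281629 0.2681895 ]
fingertip [177. 189.] hub [186. 235.]
-180 [181. 329.]
-160 [172. 352.]
-140 [164. 363.]
-120 [158. 359.]
-100 [155. 339.]
-80 [156. 303.]
-60 [161. 257.]
-40 [170. 206.]
-20 [181. 161.]
0 [192. 127.]
20 [201. 108.]
40 [208. 106.]
60 [212. 120.]
80 [213. 145.]
100 [210. 179.]
120 [206. 218.]
140 [199. 258.]
160 [190. 297.]
[(array([146., 364.]), 0.58)] [(array([185., 233.]), 0.93)]
```

The wheel has turned about 16°: the lower-left blue tip moved to (160,280) and a new one shows at (187,300). Contact is gentle, so I continue the stroke.

```bash
python3 -m inch '[-1,-10,0,0,0,0,0, -2,-20,0,0,0,0,0, -3,-30,0,0,0,0,0, -4,-40,0,0,0,0,0, -5,-50,0,0,0,0,0, -6,-60,0,0,0,0,0, -7,-70,0,0,0,0,0, -8,-80,0,0,0,0,0]'; python3 -m inch '[-1,-8,0,0,0,0,0, -2,-16,-6,0,0,0,0, -3,-24,-13,0,0,0,0, -3,-32,-21,0,0,0,0, -4,-40,-30,0,0,0,0, -4,-40,-30,0,0,0,0]'; python3 - <<'E'
from h import *
im=bot.camera("side");cv2.imwrite("pics/s4.png",cv2.resize(im[150:310,260:420],None,fx=3.75,fy=3.75))
T=np.array(bot.get_obs()["eef_pos"]);hub=np.array([.496,-.048,.155]);ry=np.array([.0993,.995,0])
def crop(p): return ((p-np.array([260,150]))*3.75).round()
print("tip rel",(T-hub)@ry,T[2]-.022-.155,crop(pr("side",T-[0,0,.022])))
for t in range(-180,180,15):
    a=np.radians(t);print(t,crop(pr("side",hub+.122*(-np.sin(a)*ry+np.array([0,0,np.cos(a)])))),end=";")
E
```

```text
clock: 4.48
eef_pos: [0.4933, -0.0776, 0.2683]
tool_rot: [0.05, 0.999, 0.0, -0.0]
ft_force: [0.1, 1.0, 0.2]
grip_width: 0.0004
grasp_force: 0.4
clock: 4.98
eef_pos: [0.488, -0.1176, 0.2356]
tool_rot: [0.051, 0.999, 0.0, -0.002]
ft_force: [-0.6, -0.0, -1.0]
grip_width: -0.0
grasp_force: 0.0
tip rel -0.06935909451333669 0.059477419209450544 [309. 165.]
-180 [268. 480.];-165 [256. 512.];-150 [245. 532.];-135 [236. 539.];-120 [229. 531.];-105 [225. 508.];-90 [224. 469.];-75 [228. 418.];-60 [235. 358.];-45 [245. 294.];-30 [258. 233.];-15 [272. 180.];0 [286. 139.];15 [298. 113.];30 [308. 103.];45 [316. 108.];60 [320. 127.];75 [322. 158.];90 [320. 197.];105 [316. 243.];120 [309. 293.];135 [301. 344.];150 [291. 394.];165 [279. 440.];
```

View pics/s4.png

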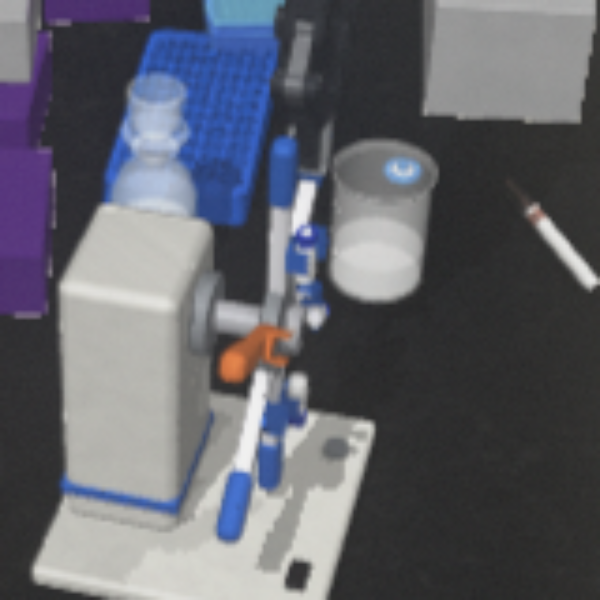

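Orange tip at (232,370) means about -61°, and an upright arm tip shows at (283,143). I'll retreat up, move over to the left of the upright arm, and repeat the stroke to the same end pose.

```bash
python3 -m inch '[0,0,20,0,0,0,0, 0,0,50,0,0,0,0, 0,0,90,0,0,0,0, 3,30,90,0,0,0,0, 6,60,90,0,0,0,0, 9,90,90,0,0,0,0, 12,118,90,0,0,0,0, 12,118,90,0,0,0,0]'; python3 -m inch '[0,0,0,0,0,0,0, 0,0,-20,0,0,0,0, 0,0,-40,0,0,0,0, 0,0,-60,0,0,0,0, 0,0,-60,0,0,0,0]'; python3 -m inch '[-1,-10,0,0,0,0,0, -2,-20,0,0,0,0,0, -3,-30,0,0,0,0,0, -4,-40,0,0,0,0,0, -5,-50,0,0,0,0,0, -6,-60,0,0,0,0,0, -7,-70,0,0,0,0,0, -8,-78,0,0,0,0,0]'; python3 -m inch '[-1,-8,0,0,0,0,0, -2,-16,-6,0,0,0,0, -3,-24,-13,0,0,0,0, -3,-32,-20,0,0,0,0, -4,-38,-27,0,0,0,0, -4,-38,-27,0,0,0,0]'; python3 - <<'E'
from h import *
im=bot.camera("side");cv2.imwrite("pics/s5.png",cv2.resize(im[150:310,260:420],None,fx=3.75,fy=3.75))
T=np.array(bot.get_obs()["eef_pos"]);hub=np.array([.496,-.048,.155]);ry=np.array([.0993,.995,0])
print("tip rel",(T-hub)@ry,T[2]-.022-.155)
E
```

```text
clock: 5.7
eef_pos: [0.5017, 0.006, 0.3283]
tool_rot: [0.047, 0.999, 0.001, 0.0]
ft_force: [0.0, -0.3, -0.0]
grip_width: 0.0
grasp_force: 0.0
clock: 6.12
eef_pos: [0.4991, 0.0007, 0.2644]
tool_rot: [0.05, 0.999, -0.0, -0.004]
ft_force: [-0.8, 0.3, -1.0]
grip_width: 0.0
grasp_force: 0.0
clock: 6.78
eef_pos: [0.4934, -0.0778, 0.2685]
tool_rot: [0.05, 0.999, -0.0, 0.0]
ft_force: [0.0, 0.8, 0.5]
grip_width: 0.0002
grasp_force: 0.4
clock: 7.28
eef_pos: [0.4882, -0.1154, 0.239]
tool_rot: [0.051, 0.999, 0.0, -0.002]
ft_force: [-0.4, -0.2, -0.3]
grip_width: -0.0002
grasp_force: 0.0
tip rel -0.06727103595464413 0.0627814986469275
```

View pics/s5.png

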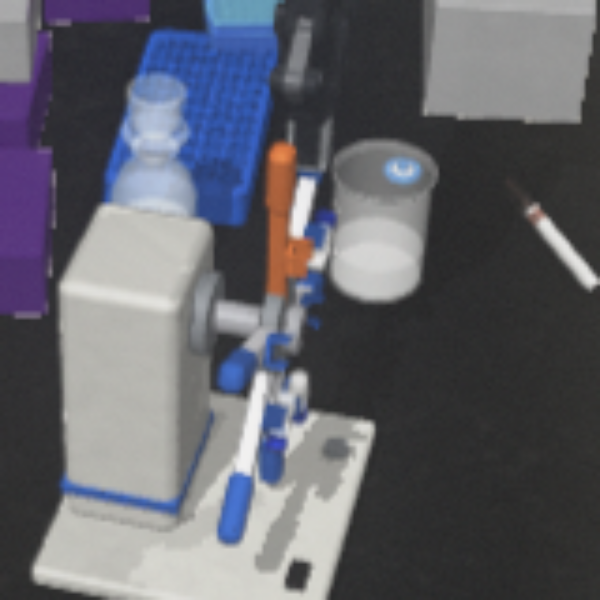

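Orange is nearly up, at about -3°, with its tip at (283,150). One small nudge more, then retreat and measure.

```bash
python3 -m inch '[0,-1,-2,0,0,0,0, 0,-3,-4,0,0,0,0, 0,-3,-4,0,0,0,0, 0,-3,-4,0,0,0,0]'; python3 -m inch '[0,0,10,0,0,0,0, 0,0,40,0,0,0,0, 0,0,75,0,0,0,0, 0,-25,110,0,0,0,0, 0,-60,110,0,0,0,0, -40,-70,110,0,0,0,0, -80,-70,110,0,0,0,0, -120,-70,110,0,0,0,0]';  python3 -m inch '[-40,0,0,0,0,0,0, -80,0,0,0,0,0,0, -120,0,0,0,0,0,0,-120,0,0,0,0,0,0]'; python3 - <<'E'
from h import *
from scipy.optimize import least_squares
n={}
for c in("side","top"):
    im=bot.camera(c);n[c]=cv2.resize(im[150:310,260:420],(600,600))
    print(c,[(k,[(np.round(d["uv"],1),round(d["confidence"],2)) for d in bot.spot_point(c,k)[:1]]) for k in("orange_tip","hub")])
cv2.imwrite("pics/b6.png",cv2.resize(np.hstack([n["side"],n["top"]]),(800,400)))
for c in n: cv2.imwrite(f"pics/{c}6.png",n[c])
hub=np.array([.496,-.048,.155]);ry=np.array([.0993,.995,0])
for c in n:
  for t in(-65,-60,-55,-5,0,5,55,60,65,120,180):
    a=np.radians(t);print(c,t,((pr(c,hub+.122*(-np.sin(a)*ry+np.array([0,0,np.cos(a)])))-[260,150])*2.5).round())
E
```

```text
clock: 7.67
eef_pos: [0.4896, -0.1173, 0.2374]
tool_rot: [0.05, 0.999, -0.0, 0.0]
ft_force: [0.2, 0.1, 0.5]
grip_width: -0.0003
grasp_force: 0.0
clock: 8.33
eef_pos: [0.3686, -0.1881, 0.3471]
tool_rot: [0.05, 0.999, 0.0, -0.001]
ft_force: [0.3, -0.5, 1.2]
grip_width: -0.0003
grasp_force: 0.0
clock: 8.67
eef_pos: [0.244, -0.1862, 0.3487]
tool_rot: [0.052, 0.999, -0.001, -0.0]
ft_force: [-0.9, -0.1, -0.4]
grip_width: -0.0001
grasp_force: 0.0
side [('orange_tip', [(array([333.8, 188. ]), 0.68)]), ('hub', [(array([332.1, 234.8]), 0.69)])]
top [('orange_tip', [(array([342.2, 256. ]), 0.57)]), ('hub', [(array([341.1, 256.2]), 0.86)])]
side -65 [155. 252.]
side -60 [157. 239.]
side -55 [159. 225.]
side -5 [188. 101.]
side 0 [191.  93.]
side 5 [193.  86.]
side 55 [213.  80.]
side 60 [214.  85.]
side 65 [214.  91.]
side 120 [206. 195.]
side 180 [179. 320.]
top -65 [102. 249.]
top -60 [106. 248.]
top -55 [112. 248.]
top -5 [205. 254.]
top 0 [216. 256.]
top 5 [228. 257.]
top 55 [315. 273.]
top 60 [319. 274.]
top 65 [323. 276.]
top 120 [304. 283.]
top 180 [204. 276.]
```

View pics/b6.png

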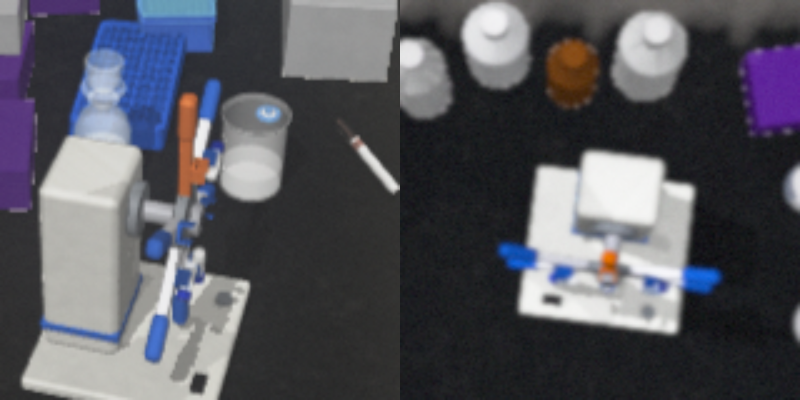

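Clear of the wheel. In the side view the orange tip is at (187,97), in the top view at (609,260). Both indicate about -2 to -3°, inside the 5° limit, but one small nudge will centre it. I'll go back above the right arm first.

```bash
python3 -m inch '[40,0,0,0,0,0,0, 80,0,0,0,0,0,0, 120,0,0,0,0,0,0, 160,0,0,0,0,0,0, 200,20,0,0,0,0,0, 240,45,0,0,0,0,0, 243,67,0,0,0,0,0, 243,67,0,0,0,0,0]'; python3 -m inch '[0,0,-30,0,0,0,0, 0,0,-60,0,0,0,0, 0,0,-90,0,0,0,0, 0,0,-90,0,0,0,0, 0,0,-90,0,0,0,0]'
```

```text
clock: 9.63
eef_pos: [0.4961, -0.1158, 0.3448]
tool_rot: [0.046, 0.999, 0.001, -0.002]
ft_force: [0.0, 0.8, -0.1]
grip_width: -0.0003
grasp_force: 0.0
clock: 10.05
eef_pos: [0.4916, -0.1199, 0.2557]
tool_rot: [0.049, 0.999, 0.0, -0.003]
ft_force: [0.3, 0.2, 1.1]
grip_width: 0.0002
grasp_force: 0.0
```

```bash
python3 -m inch '[-2,0,-6,0,0,0,0, -2,0,-12,0,0,0,0, -2,0,-16,0,0,0,0, -2,0,-20,0,0,0,0, -2,0,-22,0,0,0,0, -2,0,-22,0,0,0,0, -2,0,-22,0,0,0,0]'; python3 -m inch '[0,0,10,0,0,0,0, 0,0,40,0,0,0,0, 0,0,75,0,0,0,0, 0,-25,110,0,0,0,0, 0,-60,110,0,0,0,0, -40,-70,110,0,0,0,0, -80,-70,110,0,0,0,0, -120,-70,110,0,0,0,0]';  python3 -m inch '[-40,0,0,0,0,0,0, -80,0,0,0,0,0,0, -120,0,0,0,0,0,0,-120,0,0,0,0,0,0,-120,0,0,0,0,0,0,-120,0,0,0,0,0,0]'; python3 - <<'E'
from h import *
n={}
for c in("side","top"):
    im=bot.camera(c);n[c]=cv2.resize(im[150:310,260:420],(600,600))
    for f in(cv2.imread(f"pics/{c}6.png"),n[c]):
        h=cv2.cvtColor(f,cv2.COLOR_BGR2HSV);o=cv2.inRange(h,(3,150,100),(18,255,255));o[:,:240]=0;o[:,370:]=0
        if c=="top":o[:330]=0
        v,u=np.nonzero(o);print(c,len(v),u.mean().round(1),v.mean().round(1),"top row",v.min(),"cols",u.min(),u.max())
cv2.imwrite("pics/b7.png",cv2.resize(np.hstack([n["side"],n["top"]]),(800,400)))
E
```

```text
clock: 10.63
eef_pos: [0.4905, -0.1205, 0.2355]
tool_rot: [0.05, 0.999, -0.0, 0.0]
ft_force: [0.1, -0.1, -0.1]
grip_width: -0.0001
grasp_force: 0.0
clock: 11.3
eef_pos: [0.3696, -0.1913, 0.3451]
tool_rot: [0.05, 0.999, 0.0, -0.001]
ft_force: [-0.4, -0.9, 1.3]
grip_width: -0.0002
grasp_force: 0.0
clock: 11.8
eef_pos: [0.2509, -0.1908, 0.3464]
tool_rot: [0.05, 0.999, -0.001, 0.001]
ft_force: [0.2, 0.3, -0.3]
grip_width: 0.0003
grasp_force: 0.0
side 3366 282.7 218.4 top row 141 cols 269 309
side 3486 283.6 215.8 top row 137 cols 270 310
top 488 313.6 393.0 top row 379 cols 304 323
top 504 317.8 393.2 top row 379 cols 307 327
```

View pics/b7.png

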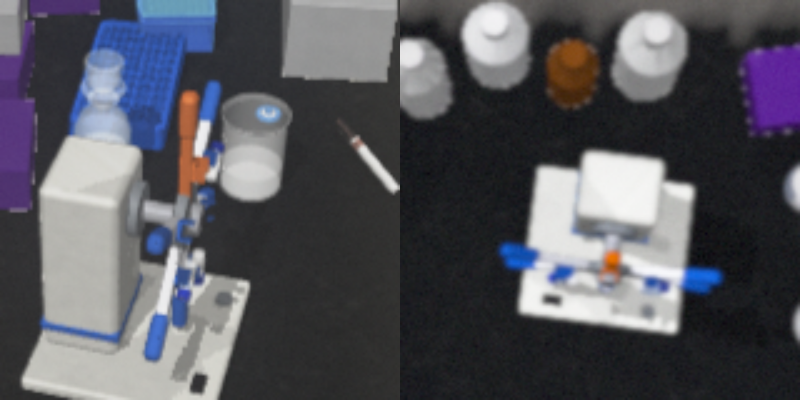

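The orange arm now points up within about 1–2°: tip at (188,95) in the side view and centred between the blue tips in the top view. The hand is clear, so I hand in.

```bash
python3 -c "
from workcell import bot
print(bot.job_done())"
```

```text
the job is handed in; nothing more can be done
None
```

The orange arm points straight up to within about 1–2° by the last pictures (limit 5°), the wheel is at rest, the hand is clear, and the job was handed in at about 12 s; the verdict was not shown.

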